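Clear the pile of bench supplies into their holders

ROBOT

A 6-joint arm with a two-finger parallel gripper is mounted at the origin on a cart in front of the work surface, level with it; the furniture and walls round the work are solid. World frame = base frame: x ahead of the robot, y to its left, z up, the work surface at z = 0. Lengths are in mm, angles in rad, forces in N, time in s.
With the tool pointing down it reaches from about 275 to 750 mm from the base axis. Payload 10.2 kg.
Tool frame: the origin (TCP) lies midway between the tips of the shut fingers; the grasp point (between the pads) lies 19 mm behind it; z points along the fingers, y is the line along which they close (so a half turn about z gives the same grasp; the last joint's range is limited). The gripper opens to 88 mm and grips with 3 to 60 N. Pads are 18 mm wide; open, the fingers measure 123 mm over their backs; the gripper's body (75 mm by 187 mm) begins 45 mm behind the grasp point.
Start: joints at [-1.325, 0.313, 1.498, -0, 1.331, -0.223], TCP at [237.192, -468.371, 238.72] pointing down, gripper open.
Joint ranges: [-2.94, 2.94], [-0.97, 2.17], [0.19, 2.56], [-1.23, 4.37], [0.02, 3.11], [-2.88, 2.88]. Speed limits (rad/s): [2.39, 2.39, 3.01, 3.14, 3.14, 3.14].

INTERFACE

Orientations are given as a rotation vector (axis times angle).
In Python, from bench import monitor, optics, ctrl gives the robot as it stands.
- The arm moves only by the tool send_rows, never from a script. Its argument "deltas" is text: rows parted by semicolons, each of 7 numbers parted by spaces: the shift along the tool's x, y, z in cm, then the turn, a rotation vector about the tool's x, y, z in degrees, then the closure in counts, from 0 (fully open) to 255 (shut). A call has exactly 5 rows; each row shifts and turns the commanded pose from where the row before left it, along the tool's axes as they then stand; what a row does not reach is not made up. A row lasts 1/12 s, in which the tool goes at most 41.7 mm and 7.16 degrees, less where a joint would pass 70% of its speed; a pose out of reach is approached as far as the arm can. A call is refused whole if a number of a shift passes 4.17 or a number of a turn 7.16, either way. A call with a gripper value outside its range is refused whole. The fingers move at their own pace and stop on an object; the grip force is fixed at half the most. Time passes only in rows, so rows that do not move let the fingers close, or fill a call up. It gives the time, the measured TCP pose, the force, the opening and the grip force at its end, in the units of the state.
- monitor.read_state(): the state, without advancing time (a new reading comes with each control period).
- optics.snapshot(name): name is "scene" or "side" or "wrist"; returns the picture (480x640x3 uint8, red, green, blue); there is no depth.
- optics.calibration(name): a dict with "K" (3x3 intrinsics, pixels), "D" ([k1, k2, p1, p2, k3] as OpenCV has them; the pictures are not rectified), "world_to_cam" (4x4, takes a point from world to camera coordinates); the wrist camera has in their place "mount" (4x4, takes a point from camera to tool coordinates, whose origin is the TCP and whose axes are the flange's). Camera axes: x right, y up, looking along -z (the intrinsics and any distortion apply to the point x, -y, -z); pixel columns grow to the right and rows downward; lengths in mm; the calibration is good to about 2 mm. A picture is of the moment at which its call begins: read the wrist's pose just before it. calibration takes no time and is no camera call.
- ctrl.sign_off(): hands the job in; it is judged then, once.
The state is a dict: "clock": time; "q": joint angles; "qvel": joint speeds; "joint_efforts": joint torques, N m; "eef_pos": TCP position; "orientation": TCP orientation; "ft_force": force on the tool from outside, world axes, zero at the start; "wrist_torque": the same for the moment, N m; "width": opening from 0.0 (shut) to 1.0 (fully open); "gripper_force": force on a finger pad.
Only numpy, scipy, OpenCV 4.12 (cv2) and the standard library are available. Lean on these libraries where they do the work, as an engineer would, in place of code of your own. Each camera call takes 0.05 s, during which the arm holds its last target. There are 200 camera calls.

TASK

Someone has piled the small bench supplies on top of one another. Take the pile apart and set each thing down flat on the floor of the white holder shaped for it: the lidded weighing bottle in the small round holder, the roll of tape in the large round one, the green parts box in the shorter, wider rectangular one and the flat strip box in the longer, narrower one. Keep the weighing bottle upright, and leave the porcelain crucible and the rubber stopper standing where they are.

Things in the scene. Friction and masses are not known exactly. Their poses are not given: they have to be found in the camera images.
- weighing_bottle: lidded glass weighing bottle, top of the pile: straight round body 40 mm in diameter and 31 mm high, then a lid with a small knob up to 51 mm in all (the lid stays on; only the body can be gripped); 50 g or so; origin at the centre of its underside, z up
- magnet_box: green closed parts box, second from the top, under the bottle, lying crosswise to the strip box: 50 mm along its x, 70 mm along its y, 24 mm high; origin at the centre of its underside, z up
- tape_roll: roll of beige labelling tape lying flat, third from the top, under the green box: 64 mm in diameter, 19 mm high (grip it across its outside); origin at the centre of its underside, z up
- strip_box: flat yellow indicator-strip box at the bottom of the pile, lying on the worktop: 45 mm along its x, 85 mm along its y, 12 mm high; its ends stick out from under the tape roll; origin at the centre of its underside, z up
- bottle_holder: small round holder for the weighing bottle, inside diameter 56 mm, outside 62 mm: fixed shallow white plastic holder, floor 3 mm thick, rim 3 mm wide all round with its top 6 mm above the worktop (3 mm above the floor); origin at the centre of its underside on the worktop, z up
- tape_holder: large round holder for the tape roll, inside diameter 80 mm, outside 86 mm: fixed shallow white plastic holder, floor 3 mm thick, rim 3 mm wide all round with its top 6 mm above the worktop (3 mm above the floor); origin at the centre of its underside on the worktop, z up
- box_holder: shorter, wider rectangular holder for the green parts box, inside 66 mm along its x and 86 mm along its y: fixed shallow white plastic holder, floor 3 mm thick, rim 3 mm wide all round with its top 6 mm above the worktop (3 mm above the floor); origin at the centre of its underside on the worktop, z up; the box goes in with its y along the holder's y, either way round
- strip_holder: longer, narrower rectangular holder for the strip box, inside 61 mm along its x and 101 mm along its y: fixed shallow white plastic holder, floor 3 mm thick, rim 3 mm wide all round with its top 6 mm above the worktop (3 mm above the floor); origin at the centre of its underside on the worktop, z up; the strip box goes in with its y along the holder's y, either way round
- crucible: loose white porcelain crucible, a bystander to be left alone: 42 mm across its mouth, 34 mm high; origin at the centre of its underside
- stopper: loose red rubber stopper, a bystander to be left alone: 32 mm in diameter, 28 mm high; origin at the centre of its underside
There are look-alikes about, which are no part of the job. What is meant by the magnet_box is not blue or brown, and is the larger of those in its own colour.

How it is judged (in metres and radians):
At the end, for the whole second after the job is handed in: Each of the four things rests flat on the floor of its own holder, inside the rim: its centre within 13 mm of the holder's centre, its underside within 1.5 mm of the holder's floor, tilted less than 0.03 rad, at rest; crucible and stopper are within 20 mm of where they stood (horizontal distance between weighing_bottle and bottle_holder below 0.013 m and z of weighing_bottle in the frame of bottle_holder between 0.001 and 0.0045 m and angle between each of weighing_bottle, magnet_box, tape_roll, strip_box's own z axis and vertical below 0.03 rad and linear speed of each of weighing_bottle, magnet_box, tape_roll, strip_box below 0.01 m/s and angular speed of each of weighing_bottle, magnet_box, tape_roll, strip_box below 0.1 rad/s and horizontal distance between magnet_box and box_holder below 0.013 m and z of magnet_box in the frame of box_holder between 0.001 and 0.0045 m and horizontal distance between tape_roll and tape_holder below 0.013 m and z of tape_roll in the frame of tape_holder between 0.001 and 0.0045 m and horizontal distance between strip_box and strip_holder below 0.013 m and z of strip_box in the frame of strip_holder between 0.001 and 0.0045 m and distance of each of crucible, stopper from where it was at the start of the episode below 0.02 m); the robot touches nothing.
It fails at once if the weighing bottle is tipped more than 0.6 rad (angle between weighing_bottle's own z axis and vertical above 0.6 rad).
It fails at once if the crucible is moved more than 20 mm (distance of crucible from where it was at the start of the episode above 0.02 m).
It fails at once if the stopper is moved more than 20 mm (distance of stopper from where it was at the start of the episode above 0.02 m).
It also fails if it takes over 112 s, if anything falls off the work surface, if the arm or the gripper's body presses on something with over 40 N, if the wrist force passes 120 N, or if a joint passes its speed limit or range.

## Working session

There is one attempt and no reset: what is moved stays moved. The work goes in short steps, Python scripts to look and compute and a tool call to move; the robot and the scene stay as the last step left them, time stands still between calls to the robot, and variables do not carry over. Pictures are saved under pics/ and viewed, at most 14 in all, crops included, and the job is handed in when it is done.

Besides the shell and the picture viewer there is one more tool, called after "Emit:" as name(argument=value, ...) on one line, values as JSON. send_rows: Moves the arm, as the interface text tells. Its arguments: {"type":"object","properties":{"deltas":{"type":"string"}},"required":["deltas"]}

```bash
mkdir -p pics; ls
python3 - <<'E'
from bench import monitor, optics, ctrl
import cv2, numpy as np
s=monitor.read_state(); print(s)
a=[]
for n in ["scene","side"]:
    im=optics.snapshot(n); cv2.imwrite(f"pics/{n}0.png",im[:,:,::-1])
    c=optics.calibration(n); print(n,c)
print(optics.calibration("wrist"))
E
```

```text
pics
{'clock': 0.0, 'q': array([-1.32541315e+00,  3.13440123e-01,  1.49843616e+00, -1.50364083e-05,
        1.33098634e+00, -2.23364176e-01]), 'qvel': array([-0.00021832,  0.00169485,  0.00017067,  0.00128184,  0.0001777 ,
       -0.00052501]), 'joint_efforts': array([-4.45887372e-04, -4.02209973e+01, -2.52268142e+01,  6.94475463e-02,
        3.52828146e-02, -9.62782042e-05]), 'eef_pos': array([ 237.1203331 , -468.12566444,  238.16646669]), 'orientation': array([-3.05446513e+00, -7.29294691e-01,  4.48822581e-05]), 'ft_force': array([ 0.34858971,  0.61052469, -0.51204624]), 'wrist_torque': array([-0.01761539,  0.03397713, -0.01840482]), 'gripper_force': 0.0, 'width': 0.9973057871958847}
scene {'K': array([[552.61411881,   0.        , 316.74503322],
       [  0.        , 552.61411881, 235.58405771],
       [  0.        ,   0.        ,   1.        ]]), 'D': array([-0.15919656,  0.        ,  0.        ,  0.        ,  0.        ]), 'world_to_cam': array([[ 8.00852793e-01, -5.98858469e-01, -1.82712190e-03,
        -5.72440795e+02],
       [ 4.50469416e-01,  6.00396292e-01,  6.60758350e-01,
[... 692 characters left out ...]
     -4.88347978e+02],
       [ 0.00000000e+00,  0.00000000e+00,  0.00000000e+00,
         1.00000000e+00]])}
{'K': array([[394.25253131,   0.        , 325.49136458],
       [  0.        , 394.25253131, 243.60833674],
       [  0.        ,   0.        ,   1.        ]]), 'D': array([-0.02703752,  0.        ,  0.        ,  0.        ,  0.        ]), 'mount': array([[-1.03046707e-03,  9.46674647e-01,  3.22189465e-01,
         8.43884627e+01],
       [ 9.99998830e-01,  6.11291069e-04,  1.40219393e-03,
        -1.52207657e+00],
       [ 1.13046990e-03,  3.22190533e-01, -9.46674169e-01,
        -1.45312791e+02],
       [ 0.00000000e+00,  0.00000000e+00,  0.00000000e+00,
         1.00000000e+00]])}
```

View pics/scene0.png

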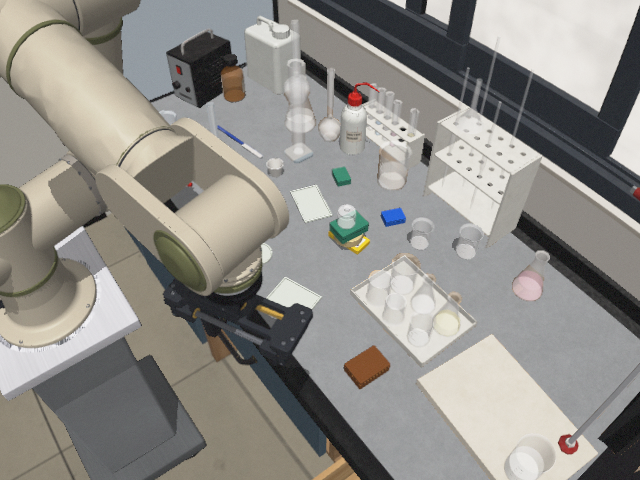

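View pics/side0.png

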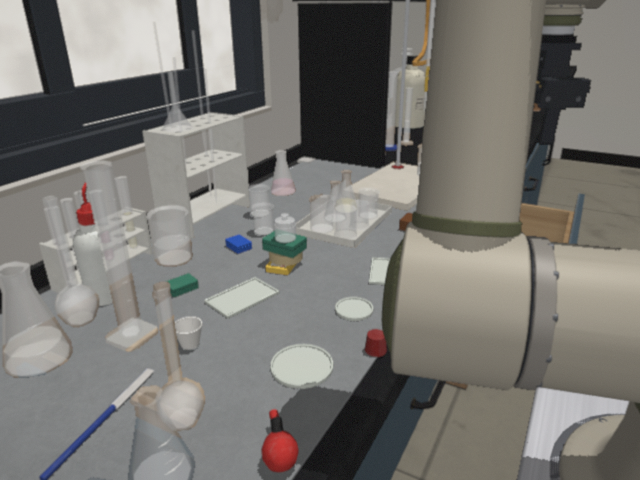

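The scene view shows the pile at (348,225), with a white rectangular holder at (310,203) and another at (295,295). The side view shows the large round holder at (301,365), the small round one at (354,308), the stopper at (376,343) and the crucible at (188,333). There are four candidates for the magnet_box in the scene view: green in the pile (349,226), small green (341,176), blue (393,216) and brown (367,366). The pile's green one is the larger of the greens, so it fits.

```bash
cat > h.py <<'E'
from bench import monitor, optics, ctrl
import cv2, numpy as np
from scipy.spatial.transform import Rotation as R
def cam(name,s=None):
    c=optics.calibration(name)
    if name=="wrist":
        s=s or monitor.read_state()
        T=np.eye(4);T[:3,:3]=R.from_rotvec(s['orientation']).as_matrix();T[:3,3]=s['eef_pos']
        M=T@c['mount']
    else: M=np.linalg.inv(c['world_to_cam'])
    return c['K'],c['D'],M
def px2w(C,p,z):
    K,D,M=C
    u=cv2.undistortPoints(np.array(p,float).reshape(-1,1,2),K,D).reshape(-1,2)
    d=np.c_[u[:,0],-u[:,1],-np.ones(len(u))]@M[:3,:3].T
    o=M[:3,3]; return o+d*((z-o[2])/d[:,2])[:,None]
def w2px(C,P):
    K,D,M=C; Q=(np.array(P,float).reshape(-1,3)-M[:3,3])@M[:3,:3]
    Q=Q*[1,-1,-1]
    return cv2.projectPoints(Q,np.zeros(3),np.zeros(3),K,D)[0].reshape(-1,2)
def shot(name,f):
    C=cam(name); im=optics.snapshot(name)[:,:,::-1].copy(); cv2.imwrite("pics/"+f,im); return im,C
def rect(P):  # world points -> centre, sizes (long, short), yaw of long axis deg
    (c,(w,h),a)=cv2.minAreaRect(np.array(P[:,:2],np.float32)); 
    if w<h: w,h,a=h,w,a+90
    return np.round(c,1),round(w,1),round(h,1),round((a+90)%180-90,1)
E
python3 - <<'E'
from h import *
for n,z0 in (("scene",6),("side",6)):
    im=cv2.imread(f"pics/{n}0.png"); C=cam(n); hsv=cv2.cvtColor(im,cv2.COLOR_BGR2HSV)
    for nm,lo,hi,z in (("white",(0,0,195),(180,40,255),6),("green",(70,120,40),(95,255,255),50),("yellow",(20,150,100),(32,255,255),12),("red",(172,120,60),(180,255,255),14)):
        m=cv2.inRange(hsv,lo,hi)
        for c in cv2.findContours(m,cv2.RETR_EXTERNAL,cv2.CHAIN_APPROX_NONE)[0]:
            if cv2.contourArea(c)<60: continue
            x=c[:,0].mean(0)
            if (n=="scene" and not(180<x[0]<420 and 150<x[1]<330)) or (n=="side" and not(160<x[0]<400 and 210<x[1]<400)): continue
            print(n,nm,cv2.contourArea(c),x.round(),*rect(px2w(C,c,z)))
C=cam("scene")
print(px2w(C,[[347,212],[310,203],[341,176],[275,168]],0)); print(px2w(cam("side"),[[188,347],[376,353],[181,286]],0))
for n,x0,y0 in (("scene",310,190),("side",240,200)):
    im=cv2.imread(f"pics/{n}0.png"); cv2.imwrite(f"pics/{n}crop.png",cv2.resize(im[y0:y0+75,x0:x0+100],None,fx=6,fy=6,interpolation=cv2.INTER_CUBIC))
a=[cv2.imread(f"pics/{n}crop.png") for n in("scene","side")]
cv2.imwrite("pics/crop.png",cv2.resize(np.vstack(a),(400,600)))
E
```

```text
scene white 903.5 [294. 295.] [ 429.8 -303.2] 91.4 65.2 -70.5
scene white 5323.5 [410. 302.] [ 609.4 -462. ] 217.7 153.6 90.0
scene white 131.0 [265. 252.] [ 449.9 -172.4] 53.5 21.2 59.9
scene white 132.0 [419. 242.] [ 735.8 -351.7] 37.1 31.3 36.2
scene white 80.5 [347. 222.] [ 643.2 -208.6] 29.2 27.7 -36.8
scene white 150.0 [346. 210.] [ 666.7 -179.1] 38.9 37.0 16.5
scene white 842.5 [310. 202.] [ 615.8 -108.5] 108.0 66.7 73.1
scene white 264.0 [391. 180.] [ 821.1 -163. ] 63.4 51.1 47.2
scene white 93.0 [274. 163.] [627.2  58.1] 41.0 36.9 89.0
scene white 183.5 [299. 150.] [699.8  65.4] 53.5 46.7 1.1
scene white 5737.5 [181. 196.] [402.  128.8] 456.1 231.6 -81.6
scene white 1337.5 [232. 158.] [549.6 158.6] 415.1 46.7 -85.0
scene green 445.0 [349. 228.] [ 613.8 -250.6] 78.9 62.2 -4.0
scene green 203.0 [341. 176.] [ 698.8 -117.4] 56.3 34.6 69.8
scene yellow 96.5 [360. 245.] [ 621.3 -281.6] 51.0 24.7 8.3
side white 1569.5 [301. 366.] [ 4.383e+02 -2.000e-01] 77.5 74.2 40.7
side white 418.0 [354. 308.] [ 432.4 -158.8] 52.8 46.1 27.6
side white 970.5 [241. 297.] [ 612.2 -103.4] 97.9 56.3 73.0
side white 249.0 [378. 270.] [ 444.8 -291.9] 80.8 27.6 -74.3
side white 97.5 [322. 228.] [ 624.6 -410.6] 39.0 38.4 -85.3
side yellow 114.5 [278. 269.] [ 605.3 -204.3] 47.5 29.1 12.6
[[ 6.68261015e+02 -1.79231849e+02  1.13686838e-13]
 [ 6.17066097e+02 -1.04204644e+02  0.00000000e+00]
 [ 7.33758746e+02 -7.45422785e+01  0.00000000e+00]
 [ 6.20081970e+02  4.80465590e+01  0.00000000e+00]]
[[605.51585195  36.75321272   0.        ]
 [359.32292501 -77.4523178    0.        ]
 [733.83408744 -88.84183577   0.        ]]
```

View pics/crop.png

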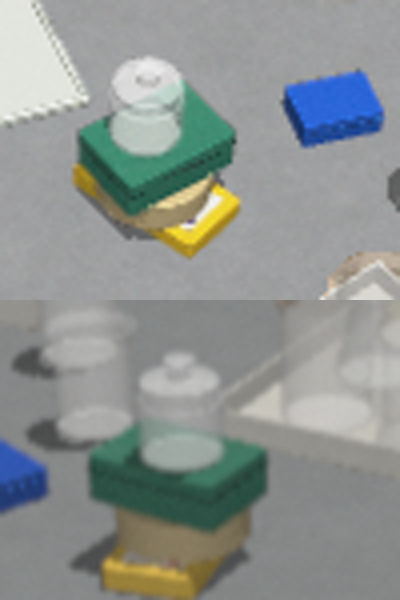

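The crop confirms it: the pile holds the large green box with the bottle on it, then the tape and the yellow strip box. Next I go above the pile for a close look.

Emit:
send_rows(deltas="2.9 -0.16 0 0 0 0 0;2.9 -0.16 0 0 0 0 0;2.9 -0.16 0 0 0 0 0;2.9 -0.16 0 0 0 0 0;2.9 -0.16 0 0 0 0 0")

```text
clock: 0.52
eef_pos: [364.0, -394.7, 238.5]
orientation: [-3.055, -0.729, 0.0]
ft_force: [0.1, -0.2, -1.1]
width: 0.997
gripper_force: 0.0
```

Emit:
send_rows(deltas="2.9 -0.16 0 0 0 0 0;2.9 -0.16 0 0 0 0 0;2.9 -0.16 0 0 0 0 0;2.9 -0.16 0 0 0 0 0;2.9 -0.16 0 0 0 0 0")

```text
clock: 0.93
eef_pos: [489.8, -322.0, 238.4]
orientation: [-3.055, -0.73, 0.001]
ft_force: [0.7, -0.5, 0.5]
width: 1.0
gripper_force: 0.0
```

Emit:
send_rows(deltas="2.9 -0.16 0 0 0 0 0;2.9 -0.16 0 0 0 0 0;2.9 -0.16 0 0 0 0 0;2.9 -0.16 0 0 0 0 0;2.9 -0.16 0 0 0 0 0")

```text
clock: 1.35
eef_pos: [615.5, -249.4, 238.3]
orientation: [-3.055, -0.73, 0.001]
ft_force: [-0.1, 0.5, 0.5]
width: 1.002
gripper_force: 0.0
```

Run:
```python
from h import *
s=monitor.read_state();print(s['clock'],s['eef_pos'],s['orientation'])
im,C=shot("wrist","w1.png"); shot("scene","s1.png"); shot("side","d1.png")
```

```text
1.35 [ 615.45314851 -249.39378848  238.26110621] [-3.05508766e+00 -7.29680393e-01  9.41234210e-04]
```

View pics/w1.png

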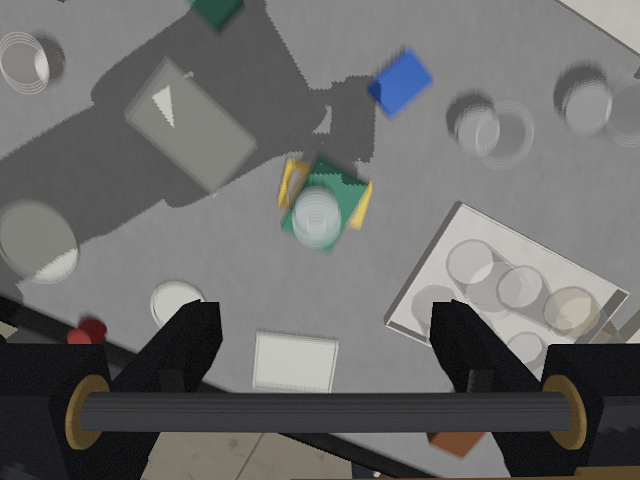

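The wrist view shows the whole pile: bottle at (317,217), green box around (325,203), strip ends at (292,180) and (362,205). Holders: strip (190,125), tape (38,240), bottle (178,303), box (296,362).

Run:
```python
from h import *
# pose of w1 (unchanged)
C=cam("wrist"); im=cv2.imread("pics/w1.png"); hsv=cv2.cvtColor(im,cv2.COLOR_BGR2HSV)
def cs(lo,hi,box,z,nm,amin=60):
    m=np.zeros(im.shape[:2],np.uint8); x0,y0,x1,y1=box
    m[y0:y1,x0:x1]=cv2.inRange(hsv,lo,hi)[y0:y1,x0:x1]
    pts=np.vstack([c for c in cv2.findContours(m,cv2.RETR_EXTERNAL,cv2.CHAIN_APPROX_NONE)[0] if cv2.contourArea(c)>amin])[:,0]
    print(nm,*rect(px2w(C,pts,z)), cv2.boundingRect(pts)); return pts
cs((60,80,30),(95,255,255),(260,140,390,265),55,"green")
cs((15,110,60),(35,255,255),(260,140,390,265),12,"yellow")
cs((20,0,195),(100,40,255),(240,320,345,400),6,"boxh")
print("striph",*rect(px2w(C,[[168,57],[257,142],[214,193],[124,116]],6)))
cs((25,3,110),(90,60,255),(110,45,265,205),6,"striph")
g=cv2.medianBlur(cv2.cvtColor(im,cv2.COLOR_BGR2GRAY),3)
print(hsv[240,30],hsv[150,200],hsv[80,60],hsv[217,317],hsv[300,170],hsv[290,200])
c=cv2.HoughCircles(g[170:270,270:370],cv2.HOUGH_GRADIENT,1,10,param1=100,param2=12,minRadius=12,maxRadius=32)
for q in c[0][:6]: 
    p=q[:2]+[270,170]; print(p,q[2],px2w(C,p,106)[0,:2],px2w(C,p,86)[0,:2],px2w(C,p,55)[0,:2])
print(w2px(C,[[613,-250,55],[615,-249,220]]),C[2][:3,3])
cv2.imwrite("pics/w1c.png",cv2.resize(im[140:260,260:390],None,fx=5,fy=5,interpolation=cv2.INTER_CUBIC))
```

```text
green [ 620.1 -242.6] 66.2 47.3 -2.5 (282, 158, 85, 74)
yellow [ 621.  -242.5] 84.0 44.7 -77.7 (278, 161, 94, 65)
boxh [ 432.5 -300.4] 82.2 56.6 -70.8 (260, 338, 75, 50)
striph [ 618.9 -106.2] 105.3 68.0 73.4
striph [ 617.3 -107.2] 109.3 69.8 72.0 (125, 60, 131, 137)
[ 40  12 129] [ 34  14 130] [ 20   6 119] [ 78   7 171] [ 34   9 192] [ 15   4 125]
[315.5 218.5] 24.6 [ 619.31831186 -236.67782009] [ 614.21672812 -238.62959567] [ 606.30927331 -241.65484781]
[314.5 208.5] 19.9 [ 625.66053329 -232.71438117] [ 621.01716987 -234.37980153] [ 613.81995656 -236.96120307]
[329.5 197.5] 29.1 [ 637.7280608  -238.67062002] [ 633.95656638 -240.76637377] [ 628.11075004 -244.01479208]
[353.5 198.5] 14.7 [ 644.85923904 -254.27716043] [ 641.60296644 -257.50047399] [ 636.55574389 -262.49660999]
[318.5 197.5] 12.7 [ 634.16803899 -231.67362196] [ 630.13933591 -233.26384831] [ 623.89484613 -235.72869915]
[[327.6794225  216.04679504]
 [328.75923524 303.35682471]] [ 689.92926533 -209.66331999  382.81973671]
```

View pics/w1c.png

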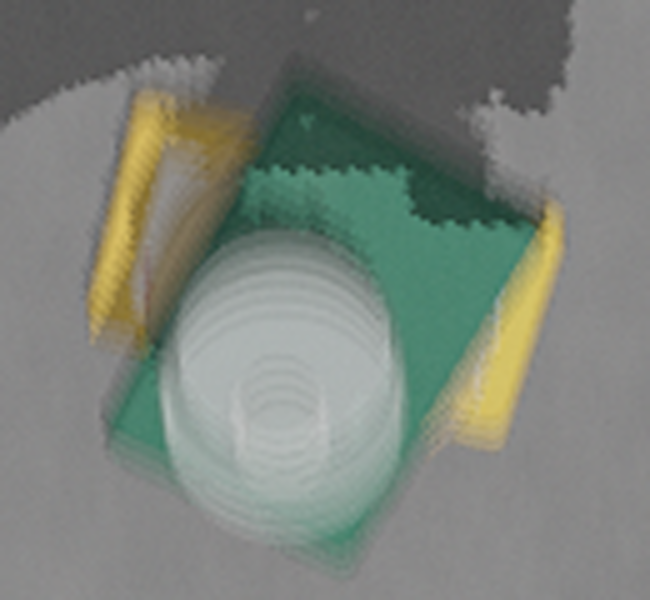

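The crop was blurred by the arm still settling. It confirms the green box with the bottle nearer its lower-left end. I'll retake it still and measure again.

Run:
```python
from h import *
im,C=shot("wrist","w2.png"); hsv=cv2.cvtColor(im,cv2.COLOR_BGR2HSV)
print(monitor.read_state()['eef_pos'])
def cs(lo,hi,box,z,nm,amin=60):
    m=np.zeros(im.shape[:2],np.uint8); x0,y0,x1,y1=box
    m[y0:y1,x0:x1]=cv2.inRange(hsv,lo,hi)[y0:y1,x0:x1]
    pts=np.vstack([c for c in cv2.findContours(m,cv2.RETR_EXTERNAL,cv2.CHAIN_APPROX_NONE)[0] if cv2.contourArea(c)>amin])[:,0]
    print(nm,*rect(px2w(C,pts,z)), cv2.boundingRect(pts)); return pts
cs((60,80,30),(95,255,255),(260,140,390,265),55,"green")
cs((15,110,60),(35,255,255),(260,140,390,265),12,"yellow")
for z in (0,6):cs((20,0,185),(100,40,255),(240,300,345,400),z,"boxh")
cs((25,11,110),(60,60,255),(110,45,265,205),6,"striph")
cs((25,9,115),(60,60,255),(0,190,90,290),6,"tapeh")
cs((25,7,140),(60,60,255),(145,275,220,335),6,"bottleh")
cv2.imwrite("pics/w2c.png",np.hstack([cv2.resize(im[145:265,270:380],None,fx=5,fy=5,interpolation=cv2.INTER_CUBIC)]))
```

```text
[ 614.35458759 -250.16786447  237.88975666]
green [ 616.9 -245.2] 71.4 49.7 -2.6 (282, 160, 87, 96)
yellow [ 618.  -245.1] 84.4 45.8 -78.5 (278, 164, 96, 67)
boxh [ 422.3 -304.8] 92.1 70.2 -70.4 (253, 337, 86, 55)
boxh [ 426.5 -303.3] 90.6 69.1 -70.4 (253, 337, 86, 55)
striph [ 614.9 -107.7] 106.2 66.7 73.1 (125, 64, 133, 132)
tapeh [438.6  -5.3] 84.8 80.0 11.8 (0, 206, 78, 78)
bottleh [ 439.9 -150. ] 61.2 33.9 -30.0 (151, 287, 53, 42)
```

View pics/w2c.png

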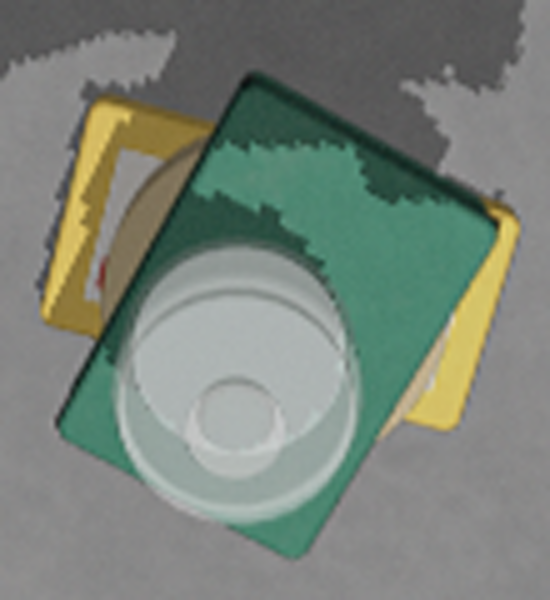

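The still crop shows the bottle base circle centred at about (318,215) and the lid rim at about (317,226). The green box comes out at 71×50 mm and the strip box at 84×46 mm, which match the given sizes.

Run:
```python
from h import *
C=cam("wrist")
print(px2w(C,[[318,215]],55),px2w(C,[[317.2,226]],88))
for n in("side","scene"):
    im=cv2.imread(f"pics/{n[0] if n=='scene' else 'd'}1.png"); Cs=cam(n); hsv=cv2.cvtColor(im,cv2.COLOR_BGR2HSV)
    H={"tapeh":(438,-3),"bottleh":(433,-158),"boxh":(427,-303),"striph":(615,-107),"stopper":(359,-77)}
    for k,(x,y) in H.items():
        p=w2px(Cs,[[x,y,6]])[0]; print(n,k,p.round(),end=" ")
        if not(0<p[0]<640 and 0<p[1]<480): print();continue
        m=cv2.inRange(hsv,(20,3,150),(70,40,255)) if n=="side" else cv2.inRange(hsv,(20,3,150),(70,40,255))
        m=cv2.morphologyEx(m,cv2.MORPH_CLOSE,np.ones((3,3)))
        for c in cv2.findContours(m,cv2.RETR_EXTERNAL,cv2.CHAIN_APPROX_NONE)[0]:
            if cv2.pointPolygonTest(c,(float(p[0]),float(p[1])),False)>=0: print(cv2.boundingRect(c),*rect(px2w(Cs,c,6)),end=" ")
        print()
```

```text
[[ 609.08735844 -243.20100996   55.        ]] [[ 608.94210303 -243.31958032   88.        ]]
side tapeh [302. 363.] 
side bottleh [353. 308.] (334, 296, 40, 24) [ 432.9 -160.9] 66.5 63.3 -62.4 
side boxh [389. 270.] (368, 256, 43, 30) [ 426.5 -304.1] 102.8 74.0 -70.8 
side striph [242. 295.] 
side stopper [376. 350.] 
scene tapeh [222. 209.] (205, 197, 35, 30) [435.5  -7.9] 88.8 79.9 77.7 
scene bottleh [256. 252.] (241, 242, 32, 24) [ 431.4 -162.7] 67.3 64.3 -36.7 
scene boxh [292. 297.] (264, 275, 58, 48) [ 425.7 -303.5] 101.8 80.9 -74.6 
scene striph [310. 202.] (291, 185, 41, 38) [ 614.2 -111.5] 114.8 65.8 72.8 
scene stopper [208. 244.]
```

View pics/d1.png

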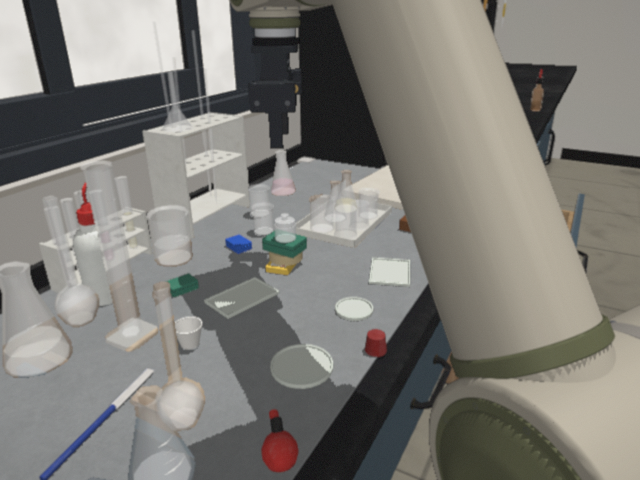

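The side view shows all four holders clear: bottle (354,308), tape (302,365), box (390,270), strip (242,297). The bottle's two heights agree on (609,-243). I'm descending on the bottle.

Emit:
send_rows(deltas="-0.17 -0.86 2.6 0 0 0 0;0 0 2.6 0 0 0 0;0 0 2.6 0 0 0 0;0 0 2.6 0 0 0 0;0 0 2.6 0 0 0 0")

```text
clock: 1.97
eef_pos: [607.8, -244.5, 107.9]
orientation: [3.056, 0.727, -0.0]
ft_force: [0.4, 0.0, -0.5]
width: 1.001
gripper_force: 0.0
```

Emit:
send_rows(deltas="0 0 1.5 0 0 0 0;0 0 1.3 0 0 0 0;0 0 1.2 0 0 0 0;0 0 0.8 0 0 0 0;0 0 0 0 0 0 0")

```text
clock: 2.38
eef_pos: [608.3, -243.6, 59.4]
orientation: [-3.054, -0.729, 0.002]
ft_force: [0.2, 0.3, -0.0]
width: 0.999
gripper_force: 0.0
```

Emit:
send_rows(deltas="0 0 0 0 0 0 255;0 0 0 0 0 0 255;0 0 0 0 0 0 255;0 0 0 0 0 0 255;0 0 0 0 0 0 255")

```text
clock: 2.8
eef_pos: [609.2, -243.6, 61.2]
orientation: [3.055, 0.73, 0.001]
ft_force: [-0.8, 0.1, -0.3]
width: 0.642
gripper_force: 0.0
```

Emit:
send_rows(deltas="0 0 0 0 0 0 255;0 0 0 0 0 0 255;0 0 0 0 0 0 255;0 0 0 0 0 0 255;0 0 0 0 0 0 255")

```text
clock: 3.22
eef_pos: [609.1, -243.5, 60.8]
orientation: [3.056, 0.73, 0.0]
ft_force: [0.1, 0.5, 0.6]
width: 0.439
gripper_force: 30.0
```

Emit:
send_rows(deltas="0 0 -0.8 0 0 0 255;0 0 -1.4 0 0 0 255;0 0 -1.6 0 0 0 255;0 0 -1.4 0 0 0 255;0 0 -0.8 0 0 0 255")

```text
clock: 3.63
eef_pos: [609.5, -243.8, 123.0]
orientation: [3.054, 0.729, 0.003]
ft_force: [-0.1, -0.0, -0.4]
width: 0.435
gripper_force: 30.0
```

Emit:
send_rows(deltas="-0.6 -0.77 0 0 0 0 255;-1.2 -1.53 0 0 0 0 255;-1.4 -1.79 0 0 0 0 255;-1.4 -1.79 0 0 0 0 255;-1.4 -1.79 0 0 0 0 255")

```text
clock: 4.05
eef_pos: [519.7, -201.6, 120.7]
orientation: [-3.055, -0.73, 0.0]
ft_force: [0.5, -0.6, 0.3]
width: 0.436
gripper_force: 30.0
```

Emit:
send_rows(deltas="-1.4 -1.79 0 0 0 0 255;-1.4 -1.79 0 0 0 0 255;-1.4 -1.79 0 0 0 0 255;-1.2 -1.53 0 0 0 0 255;-0.63 -0.76 0 0 0 0 255")

```text
clock: 4.47
eef_pos: [430.7, -160.0, 120.8]
orientation: [-3.055, -0.73, 0.001]
ft_force: [-0.4, -0.2, -0.6]
width: 0.437
gripper_force: 30.0
```

Emit:
send_rows(deltas="0 0 1 0 0 0 255;0 0 1.8 0 0 0 255;0 0 2 0 0 0 255;0 0 1.6 0 0 0 255;0 0 0.8 0 0 0 255")

```text
clock: 4.88
eef_pos: [431.7, -160.6, 47.3]
orientation: [-3.054, -0.729, 0.002]
ft_force: [-0.3, -0.7, -1.2]
width: 0.439
gripper_force: 30.0
```

Run:
```python
from h import *
im,C=shot("wrist","w3.png"); s=monitor.read_state(); print(s['eef_pos'],s['width'])
```

```text
[ 431.50983543 -160.50514451   46.77941053] 0.43757183324802323
```

View pics/w3.png

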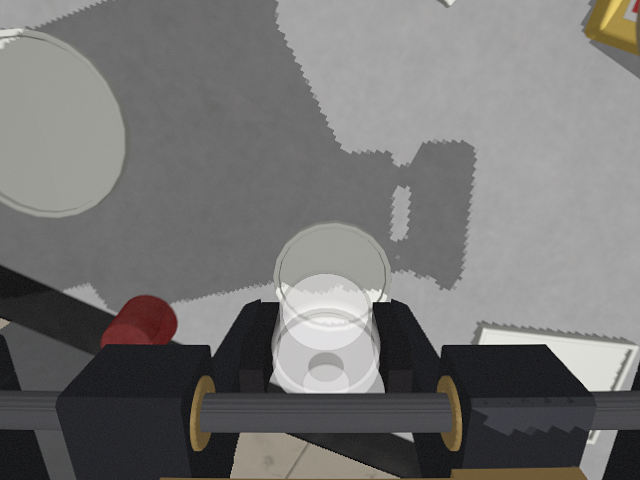

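The bottle is held at (325,340), above the small holder, whose outer rim top is at (333,222) and whose sides are at about x=274 and x=391.

```bash
cat >> h.py <<'E'
def circ(P):
    P=P[:,:2]; A=np.c_[2*P,np.ones(len(P))]; s=np.linalg.lstsq(A,(P**2).sum(1),rcond=None)[0]
    return s[:2].round(1), round(float(np.sqrt(s[2]+s[0]**2+s[1]**2)),1)
E
python3 - <<'E'
from h import *
C=cam("wrist")
print(circ(px2w(C,[[333,222],[274,275],[391,275],[300,232],[369,233],[283,250]],6)))
print(circ(px2w(C,[[40,29],[90,55],[124,110],[126,145],[112,190],[90,210],[53,217]],6)))
print(px2w(C,[[477,325],[635,345]],6))
E
```

```text
(array([ 434.2, -161.3]), 30.0)
(array([439.5,  -4.6]), 42.7)
[[ 444.91680588 -242.95025852    6.        ]
 [ 474.00820978 -329.72401421    6.        ]]
```

Emit:
send_rows(deltas="0.16 0.13 0.8 0 0 0 255;0 0 1.2 0 0 0 255;0 0 0.9 0 0 0 255;0 0 0.5 0 0 0 255;0 0 0.35 0 0 0 255")

```text
clock: 5.35
eef_pos: [434.5, -161.6, 10.9]
orientation: [-3.056, -0.73, 0.0]
ft_force: [0.2, -0.7, -0.2]
width: 0.435
gripper_force: 30.0
```

Emit:
send_rows(deltas="0 0 0 0 0 0 255;0 0 0 0 0 0 255;0 0 0 0 0 0 255;0 0 0 0 0 0 255;0 0 0 0 0 0 255")

```text
clock: 5.77
eef_pos: [434.6, -161.6, 11.5]
orientation: [3.055, 0.73, 0.001]
ft_force: [-1.0, -0.3, -0.6]
width: 0.436
gripper_force: 30.0
```

Emit:
send_rows(deltas="0 0 0.1 0 0 0 255;0 0 0.1 0 0 0 255;0 0 0 0 0 0 255;0 0 0 0 0 0 255;0 0 0 0 0 0 255")

```text
clock: 6.18
eef_pos: [434.4, -161.5, 9.2]
orientation: [-3.056, -0.73, -0.0]
ft_force: [-0.4, 0.1, -1.0]
width: 0.436
gripper_force: 30.0
```

Run:
```python
from h import *
s=monitor.read_state(); print(s['eef_pos'],s['ft_force'],s['q'])
```

```text
[ 434.44945635 -161.54914209    9.2154691 ] [-0.36809335  0.10699432 -0.99258767] [-6.09635595e-01  5.17925509e-01  1.90792913e+00  3.09085376e-05
  7.15759771e-01  4.92368316e-01]
```

Emit:
send_rows(deltas="0 0 0.05 0 0 0 255;0 0 0 0 0 0 200;0 0 0 0 0 0 90;0 0 0 0 0 0 90;0 0 0 0 0 0 90")

```text
clock: 6.6
eef_pos: [434.5, -161.6, 8.7]
orientation: [3.056, 0.73, 0.0]
ft_force: [0.0, -0.6, -0.2]
width: 0.633
gripper_force: 0.0
```

Emit:
send_rows(deltas="0 0 0 0 0 0 60;0 0 0 0 0 0 60;0 0 0 0 0 0 60;0 0 -0.5 0 0 0 60;0 0 -1 0 0 0 60")

```text
clock: 7.02
eef_pos: [434.0, -161.2, 23.6]
orientation: [-3.054, -0.729, 0.002]
ft_force: [-0.6, 0.6, -1.4]
width: 0.767
gripper_force: 0.0
```

Emit:
send_rows(deltas="0 0 -2 0 0 0 0;0 0 -3 0 0 0 0;0 0 -3 0 0 0 0;0 0 -3 0 0 0 0;0 0 -3 0 0 0 0")

```text
clock: 7.43
eef_pos: [434.2, -161.3, 166.2]
orientation: [3.055, 0.73, 0.001]
ft_force: [0.3, 0.4, -0.1]
width: 1.001
gripper_force: 0.0
```

Run:
```python
from h import *
optics.snapshot("side"); im,C=shot("wrist","w4.png"); s=monitor.read_state(); print(s['clock'],s['eef_pos'],s['width'])
shot("side","d4.png")
```

```text
7.5333 [ 436.0671524  -162.51871746  168.71669211] 0.9989230821934716
```

View pics/w4.png

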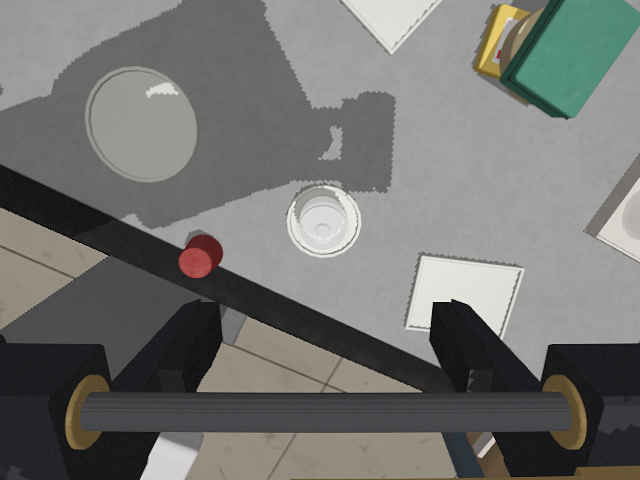

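The bottle is upright inside the small holder at (324,222). Next the green box: turn to its yaw and go above it.

Emit:
send_rows(deltas="0 0 0 0 0 5.9 0;0 0 0 0 0 5.9 0;0 0 0 0 0 5.9 0;0 0 0 0 0 5.9 0;0 0 0 0 0 5.9 0")

```text
clock: 8.0
eef_pos: [433.9, -161.2, 162.8]
orientation: [-3.139, 0.081, 0.003]
ft_force: [0.6, 0.8, -0.9]
width: 1.007
gripper_force: 0.0
```

Emit:
send_rows(deltas="3.1 1.25 0 0 0 0 0;3.1 1.25 0 0 0 0 0;3.1 1.25 0 0 0 0 0;3.1 1.25 0 0 0 0 0;3.1 1.25 0 0 0 0 0")

```text
clock: 8.42
eef_pos: [587.2, -231.4, 162.4]
orientation: [-3.14, 0.072, 0.003]
ft_force: [0.5, 0.1, 0.3]
width: 1.001
gripper_force: 0.0
```

Emit:
send_rows(deltas="3.05 1.24 0 0 0 0 0;0 0 0 0 0 0 0;0 0 0 0 0 0 0;0 0 0 0 0 0 0;0 0 0 0 0 0 0")

```text
clock: 8.83
eef_pos: [615.5, -244.4, 163.7]
orientation: [-3.14, 0.072, 0.001]
ft_force: [0.7, -0.3, 0.9]
width: 0.997
gripper_force: 0.0
```

```bash
cat >> h.py <<'E'
def plan(x,y,z,cyaw,s=None):  # shift (cm) along tool axes & turn about tool z to reach target w/ closing yaw
    s=s or monitor.read_state(); Rm=R.from_rotvec(s['orientation']).as_matrix()
    cur=np.degrees(np.arctan2(Rm[1,1],Rm[0,1])); d=(np.array([x,y,z])-s['eef_pos'])/10
    dy=(cyaw-cur+90)%180-90; Rn=R.from_euler('z',dy,degrees=True).as_matrix()@Rm
    print("clock",s['clock'],"tcp",s['eef_pos'].round(1),"closing",cur.round(1),"tilt",np.degrees(np.arccos(-Rm[2,2])).round(2),"q6",s['q'][5].round(2),"| turn z",round(-dy,1),"shift now-axes",(Rm.T@d).round(2),"after-turn",(Rn.T@d).round(2))
def blob(im,C,lo,hi,z,nm,box=(0,0,640,480),amin=60):
    hsv=cv2.cvtColor(im,cv2.COLOR_BGR2HSV); m=np.zeros(im.shape[:2],np.uint8); x0,y0,x1,y1=box
    m[y0:y1,x0:x1]=cv2.inRange(hsv,lo,hi)[y0:y1,x0:x1]
    p=np.vstack([c for c in cv2.findContours(m,cv2.RETR_EXTERNAL,cv2.CHAIN_APPROX_NONE)[0] if cv2.contourArea(c)>amin])[:,0]
    print(nm,*rect(px2w(C,p,z)),cv2.boundingRect(p)); return p
E
python3 - <<'E'
from h import *
im,C=shot("wrist","w5.png")
blob(im,C,(65,80,30),(95,255,255),55,"green",(200,80,480,400),300)
plan(617,-245,35.5,-92.5)
E
```

```text
green [ 618.3 -245.7] 72.2 49.2 -2.7 (293, 182, 75, 103)
clock 8.8833 tcp [ 615.6 -244.5  164.1] closing -92.6 tilt 0.02 q6 1.06 | turn z -0.1 shift now-axes [ 0.15  0.05 12.85] after-turn [ 0.15  0.05 12.85]
```

View pics/w5.png

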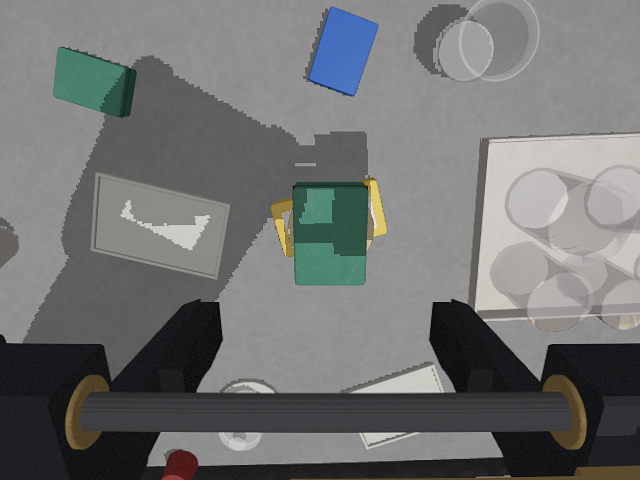

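The green box top spans (293–367, 182–285) and is aligned with the tool. Descending and gripping.

Emit:
send_rows(deltas="0.25 0.1 2.5 0 0 0 0;0 0 3 0 0 0 0;0 0 3 0 0 0 0;0 0 2.6 0 0 0 0;0 0 1.7 0 0 0 0")

```text
clock: 9.3
eef_pos: [617.3, -245.2, 33.5]
orientation: [-3.139, 0.072, 0.004]
ft_force: [-0.1, -0.3, -1.0]
width: 1.003
gripper_force: 0.0
```

Emit:
send_rows(deltas="0 0 0 0 0 0 0;0 0 0 0 0 0 150;0 0 0 0 0 0 255;0 0 0 0 0 0 255;0 0 0 0 0 0 255")

```text
clock: 9.72
eef_pos: [619.2, -246.3, 37.3]
orientation: [3.14, -0.072, 0.003]
ft_force: [0.9, 0.8, 0.2]
width: 0.719
gripper_force: 0.0
```

Emit:
send_rows(deltas="0 0 0 0 0 0 255;0 0 0 0 0 0 255;0 0 0 0 0 0 255;0 0 0 0 0 0 255;0 0 0 0 0 0 255")

```text
clock: 10.13
eef_pos: [618.9, -246.2, 36.3]
orientation: [3.14, -0.072, 0.001]
ft_force: [-1.6, 0.6, 5.4]
width: 0.563
gripper_force: 30.0
```

Emit:
send_rows(deltas="0 0 -0.6 0 0 0 255;0 0 -1.4 0 0 0 255;0 0 -2 0 0 0 255;0 0 -2 0 0 0 255;0 0 -1 0 0 0 255")

```text
clock: 10.55
eef_pos: [619.3, -246.3, 108.1]
orientation: [3.139, -0.072, 0.004]
ft_force: [0.0, -0.6, 0.1]
width: 0.564
gripper_force: 30.0
```

Emit:
send_rows(deltas="0 0 0 0 0 6.8 255;0 0 0 0 0 6.8 255;0 0 0 0 0 6.8 255;0 0 0 0 0 6.8 255;0 0 0 0 0 6.8 255")

```text
clock: 10.97
eef_pos: [618.5, -245.9, 105.2]
orientation: [-2.979, 0.996, 0.001]
ft_force: [0.2, 0.1, -1.7]
width: 0.567
gripper_force: 30.0
```

Emit:
send_rows(deltas="0 0 0 0 0 6.8 255;0 0 0 0 0 6.8 255;0 0 0 0 0 6.8 255;0 0 0 0 0 6.8 255;0 0 0 0 0 6.8 255")

```text
clock: 11.38
eef_pos: [618.5, -245.9, 105.2]
orientation: [2.558, -1.824, -0.002]
ft_force: [-0.8, 1.0, -0.9]
width: 0.565
gripper_force: 30.0
```

Run:
```python
from h import *
plan(426.5,-303.5,50,-160.6)
im=cv2.imread("pics/w4.png"); C=list(cam("wrist"))
# pose of w4 (closing -63.1)
s=dict(eef_pos=np.array([436,-162.5,168.5]),orientation=np.array([-3.0551,-.7297,0.001])); C=cam("wrist",s)
print(rect(px2w(C,[[423,254],[524,266],[405,328]],6)),px2w(C,[[423,254],[524,266],[405,328]],6)[:,:2].round(1))
print(circ(px2w(C,[[141,66],[86,118],[196,128],[145,182],[105,165]],6)), circ(px2w(C,[[324,185],[287,222],[361,222],[324,257]],6)))
```

```text
clock 11.3833 tcp [ 618.5 -245.9  105.2] closing -161.0 tilt 0.06 q6 2.26 | turn z -0.4 shift now-axes [-0.81 20.03  5.53] after-turn [-0.94 20.02  5.53]
(array([ 439.6, -278.5]), 114.0, 54.6, -31.7) [[ 444.3 -249.2]
 [ 473.7 -331.7]
 [ 376.7 -271.7]]
(array([436.1,  -6. ]), 42.3) (array([ 431.7, -163.2]), 30.1)
```

Emit:
send_rows(deltas="-0.1 1.5 0 0 0 0 255;-0.15 3 0 0 0 0 255;-0.2 4 0 0 0 0 255;-0.2 4 0 0 0 0 255;-0.15 3.5 0 0 0 0 255")

```text
clock: 11.8
eef_pos: [462.9, -291.3, 105.2]
orientation: [-2.564, 1.816, 0.002]
ft_force: [-0.4, -0.3, -0.2]
width: 0.564
gripper_force: 30.0
```

Emit:
send_rows(deltas="-0.1 2.5 0 0 0 0 255;0 1.5 1 0 0 0 255;0 0 2 0 0 0 255;0 0 2 0 0 0 255;0 0 1 0 0 0 255")

```text
clock: 12.22
eef_pos: [426.1, -303.2, 43.7]
orientation: [-2.562, 1.817, 0.005]
ft_force: [-0.6, -0.7, -0.8]
width: 0.562
gripper_force: 30.0
```

Emit:
send_rows(deltas="0 0 0 0 0 0 255;0 0 0 0 0 0 255;0 0 0 0 0 0 255;0 0 0 0 0 0 255;0 0 0 0 0 0 255")

```text
clock: 12.63
eef_pos: [427.5, -304.1, 46.5]
orientation: [2.563, -1.816, 0.002]
ft_force: [-0.4, 0.4, -1.0]
width: 0.562
gripper_force: 30.0
```

Run:
```python
from h import *
im,C=shot("wrist","w6.png")
plan(426.5,-303.5,8.8,-160.6)
shot("scene","s6.png")
```

```text
clock 12.6833 tcp [ 427.4 -304.    46.4] closing -160.6 tilt 0.07 q6 1.96 | turn z -0.0 shift now-axes [-0.08  0.07  3.76] after-turn [-0.08  0.07  3.76]
```

View pics/w6.png

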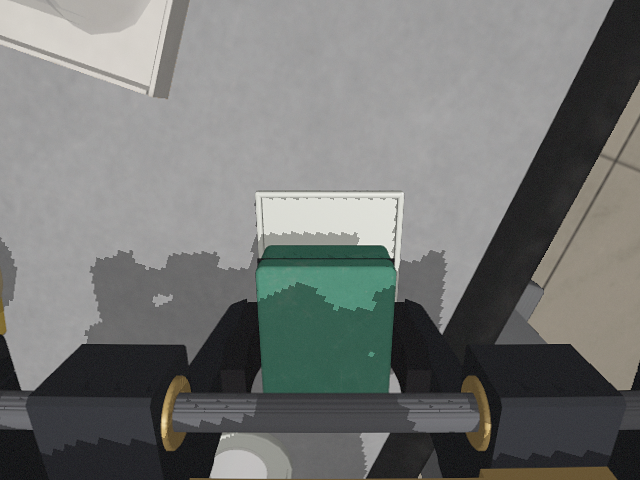

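The box is held over its holder: holder far corners at (256,191) and (404,191), box top front edge at y≈265. Yaw is aligned.

Run:
```python
from h import *
C=cam("wrist"); s=monitor.read_state(); Rm=R.from_rotvec(s['orientation']).as_matrix()
loc=lambda p,z:((px2w(C,p,z)-s['eef_pos'])@Rm).round(1)[:,:2]
print(loc([[256,191],[404,191]],6), loc([[257,266],[397,266]],46.4-5.3+24))
```

```text
[[ 45.7 -33.2]
 [ 45.6  37.3]] [[ 31.2 -23.8]
 [ 31.2  24.6]]
```

Emit:
send_rows(deltas="0.1 0.15 0.8 0 0 0 255;0 0 1.2 0 0 0 255;0 0 1 0 0 0 255;0 0 0.5 0 0 0 255;0 0 0.2 0 0 0 255")

```text
clock: 13.15
eef_pos: [425.5, -304.8, 8.2]
orientation: [-2.563, 1.816, 0.004]
ft_force: [-8.4, 7.1, 23.6]
width: 0.567
gripper_force: 30.0
```

Emit:
send_rows(deltas="0 0 0 0 0 0 255;0 0 0 0 0 0 255;0 0 0 0 0 0 255;0 0 0 0 0 0 255;0 0 0 0 0 0 255")

```text
clock: 13.57
eef_pos: [426.0, -305.3, 8.7]
orientation: [-2.563, 1.816, -0.0]
ft_force: [-0.3, -1.1, -0.0]
width: 0.564
gripper_force: 30.0
```

Emit:
send_rows(deltas="0 0 0 0 0 0 130;0 0 0 0 0 0 90;0 0 0 0 0 0 60;0 0 0 0 0 0 60;0 0 0 0 0 0 60")

```text
clock: 13.98
eef_pos: [426.0, -305.3, 8.8]
orientation: [2.563, -1.816, 0.0]
ft_force: [0.6, 0.2, -0.3]
width: 0.769
gripper_force: 0.0
```

Emit:
send_rows(deltas="0 0 -1 0 0 0 60;0 0 -2 0 0 0 0;0 0 -4 0 0 0 0;0 0 -4 0 0 0 0;0 0 -3 0 0 0 0")

```text
clock: 14.4
eef_pos: [426.3, -305.5, 152.6]
orientation: [2.563, -1.816, 0.005]
ft_force: [0.0, -0.2, 0.5]
width: 0.999
gripper_force: 0.0
```

Emit:
send_rows(deltas="0 0 0 0 0 0 0;0 0 0 0 0 0 0;0 0 0 0 0 0 0;0 0 0 0 0 0 0;0 0 0 0 0 0 0")

```text
clock: 14.82
eef_pos: [425.6, -304.9, 147.5]
orientation: [-2.563, 1.816, 0.004]
ft_force: [-0.0, 0.3, 0.0]
width: 1.001
gripper_force: 0.0
```

Run:
```python
from h import *
im,C=shot("wrist","w7.png"); 
blob(im,C,(65,80,30),(95,255,255),27,"green",amin=300)
plan(618,-245,140,-168.5)
for n in("side","scene"):
    im,C=shot(n,n+"7.png"); blob(im,C,(15,70,60),(35,255,255),31,"tape+strip",tuple(np.r_[w2px(C,[[618,-245,20]])[0]-[35,30],w2px(C,[[618,-245,20]])[0]+[35,30]].astype(int)),30)
    p=w2px(C,[[618,-245,20]])[0].astype(int); cv2.imwrite(f"pics/{n}7c.png",cv2.resize(im[p[1]-30:p[1]+30,p[0]-35:p[0]+35],None,fx=6,fy=6))
```

```text
green [ 425.3 -303.2] 71.9 49.2 -70.7 (290, 184, 71, 98)
clock 14.8667 tcp [ 425.7 -305.   147.7] closing -160.6 tilt 0.13 q6 1.96 | turn z 7.9 shift now-axes [  0.72 -20.13   0.75] after-turn [ -2.04 -20.04   0.75]
tape+strip [ 597.3 -214.5] 120.2 61.6 -62.1 (265, 243, 37, 32)
tape+strip [ 612.3 -260.2] 88.2 73.3 -79.6 (328, 221, 42, 34)
```

The green box sits in its holder (425,-303, yaw -70.7). Next I unwind the wrist by half a turn, to closing yaw 11.5, and go over the pile.

Emit:
send_rows(deltas="0 0 0 0 0 -6.88 0;0 0 0 0 0 -6.88 0;0 0 0 0 0 -6.88 0;0 0 0 0 0 -6.88 0;0 0 0 0 0 -6.88 0")

```text
clock: 15.38
eef_pos: [425.9, -305.2, 148.4]
orientation: [-2.988, 0.968, 0.001]
ft_force: [-0.4, -0.1, -0.0]
width: 0.999
gripper_force: 0.0
```

Emit:
send_rows(deltas="0 0 0 0 0 -6.88 0;0 0 0 0 0 -6.88 0;0 0 0 0 0 -6.88 0;0 0 0 0 0 -6.88 0;0 0 0 0 0 -6.88 0")

```text
clock: 15.8
eef_pos: [425.9, -305.2, 148.4]
orientation: [-3.141, 0.041, 0.001]
ft_force: [-0.2, 0.0, 0.1]
width: 1.004
gripper_force: 0.0
```

Emit:
send_rows(deltas="0 0 0 0 0 -6.88 0;0 0 0 0 0 -6.88 0;0 0 0 0 0 -6.88 0;0 0 0 0 0 -6.88 0;0 0 0 0 0 -6.88 0")

```text
clock: 16.22
eef_pos: [425.9, -305.2, 148.4]
orientation: [-3.012, -0.889, 0.0]
ft_force: [0.1, -0.2, 0.2]
width: 0.999
gripper_force: 0.0
```

Emit:
send_rows(deltas="0 0 0 0 0 -6.88 0;0 0 0 0 0 -6.88 0;0 0 0 0 0 -6.88 0;0 0 0 0 0 -6.88 0;0 0 0 0 0 -6.88 0")

```text
clock: 16.63
eef_pos: [425.9, -305.2, 148.4]
orientation: [-2.615, -1.741, 0.0]
ft_force: [0.2, 0.5, 0.7]
width: 0.999
gripper_force: 0.0
```

Emit:
send_rows(deltas="0 0 0 0 0 -6.88 0;0 0 0 0 0 -6.88 0;0 0 0 0 0 -6.88 0;0 0 0 0 0 -6.88 0;0 0 0 0 0 -6.88 0")

```text
clock: 17.05
eef_pos: [425.9, -305.2, 148.4]
orientation: [-1.983, -2.436, -0.0]
ft_force: [0.7, -0.3, -0.4]
width: 1.001
gripper_force: 0.0
```

Emit:
send_rows(deltas="0.3 3 0 0 0 0 0;0.3 3.5 0 0 0 0 0;0.5 3.5 0 0 0 0 0;0.5 3.5 0 0 0 0 0;0.3 3.5 0 0 0 0 0")

```text
clock: 17.47
eef_pos: [590.3, -252.1, 148.3]
orientation: [-1.99, -2.43, 0.0]
ft_force: [-0.1, -0.3, 0.5]
width: 0.996
gripper_force: 0.0
```

Emit:
send_rows(deltas="0.14 3.04 0 0 0 0 0;0 0 0 0 0 0 0;0 0 0 0 0 0 0;0 0 0 0 0 0 0;0 0 0 0 0 0 0")

```text
clock: 17.88
eef_pos: [617.5, -246.3, 148.7]
orientation: [-1.992, -2.429, 0.0]
ft_force: [-1.2, -0.2, -0.1]
width: 1.001
gripper_force: 0.0
```

Run:
```python
from h import *
plan(618,-245,17,11.5)
im,C=shot("wrist","w8.png"); 
blob(im,C,(20,150,60),(35,255,255),12,"strip",(180,60,480,380))
```

```text
clock 17.8833 tcp [ 617.5 -246.3  148.7] closing 11.3 tilt 0.04 q6 -0.75 | turn z -0.2 shift now-axes [ 0.12  0.08 13.17] after-turn [ 0.12  0.08 13.17]
strip [ 610.3 -211.4] 44.2 18.7 9.9 (295, 171, 62, 27)
```

View pics/w8.png

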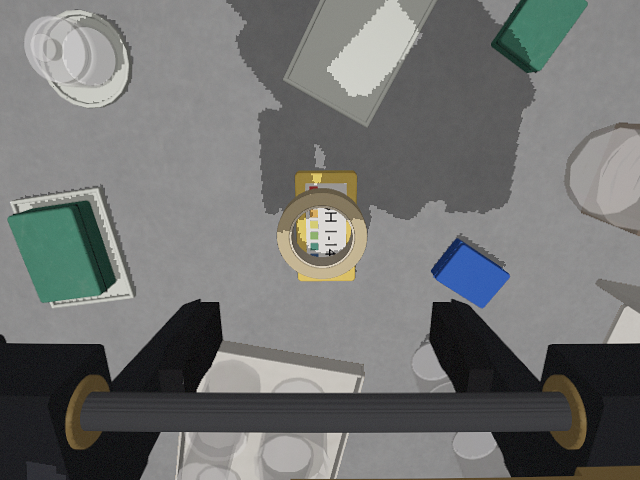

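The tape ring is centred at about (322,235) on the strip box (295–357, 171–282). The blue look-alike at (470,270) is off to the side, and the bottle and green box sit in their holders.

Run:
```python
from h import *
C=cam("wrist")
t=px2w(C,[[322,235]],29)[0]; print(t, circ(px2w(C,[[322,189],[277,234],[367,234]],31)))
print(rect(px2w(C,[[295,171],[357,171],[298,281],[356,281]],12)), px2w(C,[[432,270],[460,236]],10))
plan(t[0],t[1],17,11.3)
```

```text
[ 614.37468426 -244.87505988   29.        ] (array([ 614.1, -243.3]), 31.5)
(array([ 617.9, -244.5]), 85.6, 45.3, -78.6) [[ 705.03686155 -262.1104307    10.        ]
 [ 718.15181149 -231.1165822    10.        ]]
clock 17.9333 tcp [ 617.6 -246.4  148.9] closing 11.3 tilt 0.01 q6 -0.75 | turn z -0.0 shift now-axes [ 0.21 -0.28 13.19] after-turn [ 0.21 -0.28 13.19]
```

Emit:
send_rows(deltas="0.21 -0.28 2.5 0 0 0 0;0 0 3 0 0 0 0;0 0 3.2 0 0 0 0;0 0 2.8 0 0 0 0;0 0 1.7 0 0 0 0")

```text
clock: 18.35
eef_pos: [613.4, -244.2, 13.9]
orientation: [-1.99, -2.426, 0.001]
ft_force: [0.0, 0.1, -0.1]
width: 0.998
gripper_force: 0.0
```

Emit:
send_rows(deltas="0 0 0 0 0 0 0;0 0 0 0 0 0 150;0 0 0 0 0 0 255;0 0 0 0 0 0 255;0 0 0 0 0 0 255")

```text
clock: 18.77
eef_pos: [615.8, -244.8, 18.3]
orientation: [1.989, 2.428, 0.0]
ft_force: [-1.3, 0.0, 0.5]
width: 0.718
gripper_force: 0.2
```

Emit:
send_rows(deltas="0 0 0 0 0 0 255;0 0 0 0 0 0 255;0 0 0 0 0 0 255;0 0 0 0 0 0 255;0 0 0 0 0 0 255")

```text
clock: 19.18
eef_pos: [615.8, -244.7, 18.3]
orientation: [1.989, 2.429, 0.0]
ft_force: [-1.1, 1.1, 7.1]
width: 0.706
gripper_force: 30.1
```

Emit:
send_rows(deltas="0 0 -0.6 0 0 0 255;0 0 -1.6 0 0 0 255;0 0 -2.4 0 0 0 255;0 0 -2.4 0 0 0 255;0 0 -1.5 0 0 0 255")

```text
clock: 19.6
eef_pos: [615.8, -244.5, 104.7]
orientation: [1.989, 2.428, 0.001]
ft_force: [-0.2, -0.4, -0.1]
width: 0.708
gripper_force: 29.9
```

Emit:
send_rows(deltas="1.5 -0.71 0 0 0 0 255;3 -1.42 0 0 0 0 255;3 -1.42 0 0 0 0 255;3 -1.42 0 0 0 0 255;3 -1.42 0 0 0 0 255")

```text
clock: 20.02
eef_pos: [524.9, -123.3, 102.1]
orientation: [1.991, 2.43, 0.0]
ft_force: [0.5, -0.1, -0.7]
width: 0.708
gripper_force: 29.9
```

Emit:
send_rows(deltas="3 -1.42 0 0 0 0 255;3 -1.42 0 0 0 0 255;3 -1.42 0 0 0 0 255;3 -1.42 0 0 0 0 255;1.45 -0.73 0 0 0 0 255")

```text
clock: 20.43
eef_pos: [434.4, -2.9, 101.9]
orientation: [-1.988, -2.431, 0.0]
ft_force: [0.6, 0.1, -1.1]
width: 0.706
gripper_force: 29.9
```

Emit:
send_rows(deltas="0 0 1 0 0 0 255;0 0 2 0 0 0 255;0 0 2 0 0 0 255;0 0 1 0 0 0 255;0 0 0 0 0 0 255")

```text
clock: 20.85
eef_pos: [435.7, -5.0, 40.4]
orientation: [-1.989, -2.428, 0.002]
ft_force: [0.0, 0.7, -0.2]
width: 0.707
gripper_force: 29.9
```

Run:
```python
from h import *
im,C=shot("wrist","w9.png"); plan(437.5,-5.5,9.5,11.3)
im=im[:,:,::-1][:,:,::-1]
print(w2px(C,[[437.5,-5.5,6]]).round())
```

```text
clock 20.9 tcp [436.4  -5.2  41.5] closing 11.4 tilt 0.08 q6 -0.48 | turn z 0.1 shift now-axes [-0.06  0.11  3.2 ] after-turn [-0.06  0.11  3.2 ]
[[330. 292.]]
```

View pics/w9.png

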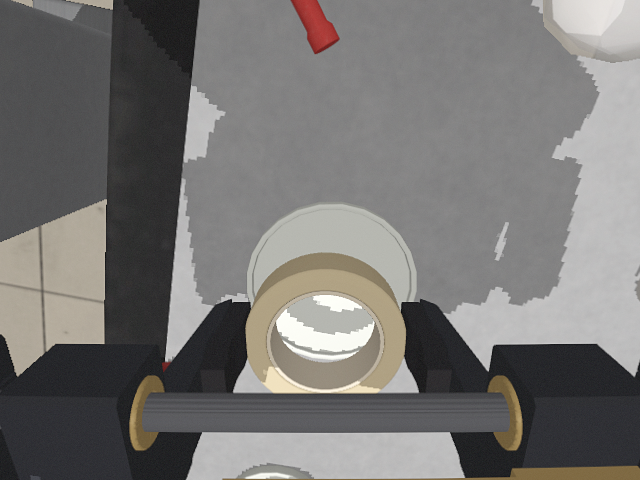

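The tape is held over the large holder, whose rim spans x 247–417 with its top at y=203. It is centred to within about 2 mm, so I lower it.

Emit:
send_rows(deltas="-0.05 0.15 0.8 0 0 0 255;0 0 1 0 0 0 255;0 0 0.7 0 0 0 255;0 0 0.4 0 0 0 255;0 0 0.2 0 0 0 255")

```text
clock: 21.32
eef_pos: [438.3, -5.5, 10.4]
orientation: [-1.991, -2.43, 0.0]
ft_force: [0.9, -0.0, 0.1]
width: 0.707
gripper_force: 29.9
```

Emit:
send_rows(deltas="0 0 0 0 0 0 255;0 0 0 0 0 0 255;0 0 0 0 0 0 255;0 0 0 0 0 0 255;0 0 0 0 0 0 255")

```text
clock: 21.73
eef_pos: [438.4, -5.5, 11.0]
orientation: [1.99, 2.43, 0.0]
ft_force: [0.5, -0.6, -0.5]
width: 0.704
gripper_force: 29.9
```

Emit:
send_rows(deltas="0 0 0.1 0 0 0 255;0 0 0.1 0 0 0 255;0 0 0 0 0 0 160;0 0 0 0 0 0 60;0 0 0 0 0 0 40")

```text
clock: 22.15
eef_pos: [438.3, -5.5, 8.8]
orientation: [1.991, 2.43, 0.0]
ft_force: [0.3, -0.2, 0.1]
width: 0.817
gripper_force: 0.0
```

Emit:
send_rows(deltas="0 0 0 0 0 0 40;0 0 0 0 0 0 40;0 0 0 0 0 0 40;0 0 -0.5 0 0 0 40;0 0 -1 0 0 0 20")

```text
clock: 22.57
eef_pos: [437.7, -5.3, 23.4]
orientation: [-1.99, -2.429, 0.001]
ft_force: [0.2, -0.5, -0.1]
width: 0.89
gripper_force: 0.0
```

Emit:
send_rows(deltas="0 0 -3 0 0 0 0;0 0 -3 0 0 0 0;0 0 -3 0 0 0 0;0 0 -2.5 0 0 0 0;0 0 0 0 0 0 0")

```text
clock: 22.98
eef_pos: [440.2, -5.9, 143.2]
orientation: [1.986, 2.425, 0.005]
ft_force: [0.4, 0.7, 0.6]
width: 0.997
gripper_force: 0.0
```

Emit:
send_rows(deltas="0 0 0 0 0 0 0;0 0 0 0 0 0 0;-1 0.6 0 0 0 0 0;-2.5 1.2 0 0 0 0 0;-3 1.42 0 0 0 0 0")

```text
clock: 23.4
eef_pos: [482.8, -63.3, 137.8]
orientation: [-1.987, -2.43, 0.001]
ft_force: [0.4, 0.5, 0.0]
width: 1.0
gripper_force: 0.0
```

Emit:
send_rows(deltas="-3 1.42 0 0 0 0 0;-3 1.42 0 0 0 0 0;-3 1.42 0 0 0 0 0;-3 1.42 0 0 0 0 0;-3 1.42 0 0 0 0 0")

```text
clock: 23.82
eef_pos: [582.4, -198.0, 137.0]
orientation: [-1.99, -2.428, 0.001]
ft_force: [0.1, 0.4, 0.4]
width: 0.998
gripper_force: 0.0
```

Emit:
send_rows(deltas="-3 1.42 0 0 0 0 0;-2.2 1.1 0 0 0 0 0;0 0 0 0 0 0 0;0 0 0 0 0 0 0;0 0 0 0 0 0 0")

```text
clock: 24.23
eef_pos: [616.2, -241.6, 137.4]
orientation: [-1.989, -2.429, 0.0]
ft_force: [0.1, -0.4, 0.1]
width: 1.003
gripper_force: 0.0
```

Run:
```python
from h import *
im,C=shot("wrist","w10.png")
p=blob(im,C,(20,60,60),(35,255,255),12,"strip",(150,60,480,380),100)
plan(618,-244.5,4.5,11.4)
shot("side","d10.png")
```

```text
strip [ 616.8 -243.8] 86.3 44.8 -78.4 (294, 179, 65, 115)
clock 24.2833 tcp [ 616.3 -241.3  138. ] closing 11.4 tilt 0.1 q6 -0.75 | turn z -0.0 shift now-axes [-0.37  0.12 13.35] after-turn [-0.37  0.12 13.35]
```

The strip box is where expected (617,-244, 86×45 mm). Descending gently.

Emit:
send_rows(deltas="-0.28 0.08 2.5 0 0 0 0;0 0 3 0 0 0 0;0 0 2.8 0 0 0 0;0 0 2 0 0 0 0;0 0 1 0 0 0 0")

```text
clock: 24.75
eef_pos: [616.8, -243.2, 23.1]
orientation: [-1.987, -2.428, 0.001]
ft_force: [-0.1, -0.2, -0.6]
width: 0.998
gripper_force: 0.0
```

Emit:
send_rows(deltas="0 0 0.6 0 0 0 0;0 0 0.5 0 0 0 0;0 0 0.4 0 0 0 0;0 0 0.3 0 0 0 0;0 0 0.1 0 0 0 0")

```text
clock: 25.17
eef_pos: [618.3, -244.6, 7.1]
orientation: [1.99, 2.43, 0.0]
ft_force: [-0.4, 0.1, 0.0]
width: 0.999
gripper_force: 0.0
```

Emit:
send_rows(deltas="0 0 0 0 0 0 0;0 0 0 0 0 0 0;0 0 0 0 0 0 0;0 0 0 0 0 0 0;0 0 0 0 0 0 0")

```text
clock: 25.58
eef_pos: [618.2, -244.6, 6.9]
orientation: [1.991, 2.43, 0.0]
ft_force: [-0.6, -0.3, 0.4]
width: 1.001
gripper_force: 0.0
```

Emit:
send_rows(deltas="0 0 0.1 0 0 0 0;0 0 0.1 0 0 0 150;0 0 0 0 0 0 255;0 0 0 0 0 0 255;0 0 0 0 0 0 255")

```text
clock: 26.0
eef_pos: [618.1, -244.5, 4.7]
orientation: [-1.991, -2.43, -0.0]
ft_force: [-0.8, -0.6, 0.6]
width: 0.721
gripper_force: 0.0
```

Emit:
send_rows(deltas="0 0 0 0 0 0 255;0 0 0 0 0 0 255;0 0 0 0 0 0 255;0 0 0 0 0 0 255;0 0 0 0 0 0 255")

```text
clock: 26.42
eef_pos: [618.1, -244.5, 4.8]
orientation: [1.991, 2.43, 0.0]
ft_force: [-0.4, 0.9, -0.4]
width: 0.504
gripper_force: 30.0
```

Emit:
send_rows(deltas="0 0 -0.5 0 0 0 255;0 0 -1 0 0 0 255;0 0 -1.5 0 0 0 255;0 0 -2 0 0 0 255;0 0 -1 0 0 0 255")

```text
clock: 26.83
eef_pos: [618.9, -245.0, 67.9]
orientation: [1.988, 2.428, 0.001]
ft_force: [0.5, -0.3, 0.8]
width: 0.504
gripper_force: 30.0
```

Emit:
send_rows(deltas="0 0 0 0 0 5.7 255;0 0 0 0 0 5.7 255;0 0 0 0 0 5.7 255;0 0 0 0 0 5.7 255;0 0 0 0 0 5.6 255")

```text
clock: 27.25
eef_pos: [618.2, -244.6, 65.3]
orientation: [2.53, 1.861, 0.0]
ft_force: [0.8, -0.1, -0.5]
width: 0.506
gripper_force: 30.0
```

Run:
```python
from h import *
im,C=shot("wrist","w11.png")
plan(615,-107.7,8,-16.9)
```

```text
clock 27.3 tcp [ 618.2 -244.6   65.3] closing -17.6 tilt 0.03 q6 -0.24 | turn z -0.7 shift now-axes [12.95 -4.46  5.72] after-turn [13.01 -4.29  5.72]
```

Emit:
send_rows(deltas="1.3 -0.43 0 0 0 -0.7 255;2.8 -0.93 0 0 0 0 255;3.2 -1.07 0 0 0 0 255;2.8 -0.93 0 0 0 0 255;1.9 -0.63 0 0 0 0 255")

```text
clock: 27.72
eef_pos: [613.3, -114.6, 65.0]
orientation: [-2.508, -1.89, -0.0]
ft_force: [0.3, -0.1, 0.1]
width: 0.502
gripper_force: 30.0
```

Emit:
send_rows(deltas="1 -0.33 0.4 0 0 0 255;0 0 1 0 0 0 255;0 0 1 0 0 0 255;0 0 0.6 0 0 0 255;0 0 0 0 0 0 255")

```text
clock: 28.13
eef_pos: [612.4, -108.6, 32.4]
orientation: [-2.513, -1.88, 0.003]
ft_force: [0.3, 0.4, 0.2]
width: 0.505
gripper_force: 30.0
```

Emit:
send_rows(deltas="0 0 0 0 0 0 255;0 0 0 0 0 0 255;0 0 0 0 0 0 255;0 0 0 0 0 0 255;0 0 0 0 0 0 255")

```text
clock: 28.55
eef_pos: [613.5, -107.8, 35.0]
orientation: [2.514, 1.883, 0.0]
ft_force: [0.9, -0.1, 0.0]
width: 0.505
gripper_force: 30.0
```

Run:
```python
from h import *
im,C=shot("wrist","w12.png")
plan(615,-107.7,8,-16.9)
s=monitor.read_state(); Rm=R.from_rotvec(s['orientation']).as_matrix()
hsv=cv2.cvtColor(im,cv2.COLOR_BGR2HSV)
for nm,lo,hi,z in(("strip",(18,90,50),(36,255,255),s['eef_pos'][2]-5+12),("holder",(25,9,110),(60,45,255),6)):
    m=cv2.inRange(hsv,lo,hi); m[330:]=0
    for c in cv2.findContours(m,cv2.RETR_EXTERNAL,cv2.CHAIN_APPROX_NONE)[0]:
        if cv2.contourArea(c)<300: continue
        L=((px2w(C,c,z)-s['eef_pos'])@Rm)[:,:2]; print(nm,cv2.boundingRect(c),L.min(0).round(1),L.max(0).round(1))
```

```text
clock 28.6 tcp [ 613.5 -107.7   35. ] closing -16.3 tilt 0.02 q6 -0.08 | turn z 0.6 shift now-axes [0.05 0.14 2.7 ] after-turn [0.05 0.14 2.7 ]
strip (266, 227, 120, 103) [  2.2 -23.2] [44.8 21.2]
holder (257, 181, 149, 121) [ -3.6 -32. ] [55.5 34.6]
```

The measured edges agree: the holder is centred about 2 mm off in y, and in x it lines up with the strip. Lowering.

Emit:
send_rows(deltas="0 0.2 0.6 0 0 0.6 255;0 0 0.8 0 0 0 255;0 0 0.6 0 0 0 255;0 0 0.4 0 0 0 255;0 0 0.2 0 0 0 255")

```text
clock: 29.02
eef_pos: [614.8, -108.0, 7.7]
orientation: [-2.523, -1.869, 0.002]
ft_force: [-7.7, 1.8, 16.3]
width: 0.508
gripper_force: 30.0
```

Emit:
send_rows(deltas="0 0 0.05 0 0 0 255;0 0 0 0 0 0 255;0 0 0 0 0 0 255;0 0 0 0 0 0 255;0 0 0 0 0 0 255")

```text
clock: 29.43
eef_pos: [615.4, -108.2, 8.3]
orientation: [2.524, 1.87, 0.0]
ft_force: [0.6, -0.3, -0.0]
width: 0.506
gripper_force: 30.0
```

Emit:
send_rows(deltas="0 0 0 0 0 0 150;0 0 0 0 0 0 90;0 0 0 0 0 0 60;0 0 0 0 0 0 60;0 0 0 0 0 0 60")

```text
clock: 29.85
eef_pos: [615.3, -108.2, 8.3]
orientation: [2.524, 1.87, 0.0]
ft_force: [0.3, -0.2, -0.7]
width: 0.76
gripper_force: 0.0
```

Emit:
send_rows(deltas="0 0 -0.5 0 0 0 60;0 0 -2 0 0 0 0;0 0 -4 0 0 0 0;0 0 -4 0 0 0 0;0 0 -4 0 0 0 0")

```text
clock: 30.27
eef_pos: [614.9, -108.1, 155.3]
orientation: [-2.524, -1.87, 0.0]
ft_force: [0.5, 0.5, 0.0]
width: 1.0
gripper_force: 0.0
```

Emit:
send_rows(deltas="-2 0 -2 0 0 0 0;-3 0 -2 0 0 0 0;-3 0 0 0 0 0 0;0 0 0 0 0 0 0;0 0 0 0 0 0 0")

```text
clock: 30.68
eef_pos: [591.6, -185.7, 193.5]
orientation: [2.526, 1.867, 0.0]
ft_force: [1.0, 0.2, -0.2]
width: 1.0
gripper_force: 0.0
```

Emit:
send_rows(deltas="0 0 0 0 0 0 0;0 0 0 0 0 0 0;0 0 0 0 0 0 0;0 0 0 0 0 0 0;0 0 0 0 0 0 0")

```text
clock: 31.1
eef_pos: [592.1, -184.1, 193.1]
orientation: [-2.523, -1.871, 0.0]
ft_force: [0.1, -0.8, 0.4]
width: 0.999
gripper_force: 0.0
```

Run:
```python
from h import *
im,C=shot("wrist","w13.png"); d,Cd=shot("side","d13.png")
plan(615,-107.7,8,-16.9)
p=blob(im,C,(18,90,60),(36,255,255),15,"strip",(150,0,480,300),100)
cv2.imwrite("pics/final.png",np.hstack([im,cv2.resize(d[200:440,160:440],(560,480))])[:, :]) 
f=cv2.imread("pics/final.png"); cv2.imwrite("pics/final.png",cv2.resize(np.vstack([im[:330,:560],cv2.resize(d[225:395,150:430],(560,340))]),(500,600)))
```

```text
clock 31.2 tcp [ 592.1 -184.4  193.1] closing -16.9 tilt 0.01 q6 -0.2 | turn z -0.0 shift now-axes [ 8.01 -0.03 18.51] after-turn [ 8.01 -0.03 18.51]
strip [ 613.9 -108.9] 83.5 44.7 73.0 (297, 62, 59, 112)
```

View pics/final.png

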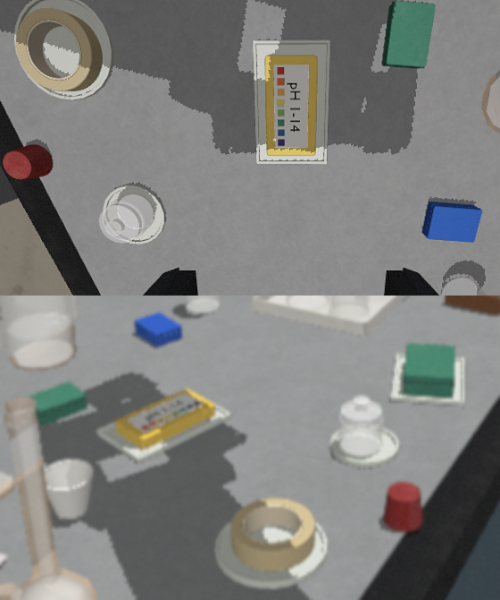

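All four things sit flat in their holders: tape (60,50), bottle (132,214) and strip (291,105) in the upper wrist view, green box (429,370) in the lower side view. The stopper (403,507) and crucible (70,488) still stand upright.

```bash
python3 -c "
from bench import ctrl
print(ctrl.sign_off())"
```

```text
the job is handed in; nothing more can be done
None
```

The job is handed in at about 31 s: the last images show all four things flat in their own holders and the crucible and stopper still standing; the sign-off returned no verdict.

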